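Seat a heating block in its dock and lock the lever

TASK

Keeping it upright, drop the aluminium tube block into the pocket of the white heater dock until it is fully home, then swing the dock's locking lever shut over it as far as it goes. The block goes in only one way round, because a bar on the pocket floor must enter a recess hidden under the block: if it stops about a centimetre short, take it out and turn it half round. Leave the jar, the timer and the bottle where they are.

Things in the scene. Friction and masses are not known exactly. Their poses are not given: they have to be found in the camera images.
- block: Loose aluminium tube block, 50 mm (x) by 90 mm (y) by 70 mm high, 0.35 to 0.6 kg, upright on the bench, eight wells in its top. Origin: centre of its underside; z up. It looks the same either way round; unseen in its underside is a blind recess 34 x 18 mm, 14 mm deep, centred 24 mm toward its +y end. Grip it across its 50 mm width, by its upper 30 mm.
- dock: Fixed white heater dock, 90 mm (x: -45 to 45) by 160 mm (y: -100 to 60), top 34 mm above the bench. Origin on the bench under the centre of its pocket; x across the pocket, y along it, z up. With the block's recess at the other end of the pocket from the bar, the block stands 10 mm too high and blocks the lever.
- pocket_floor (a point): Centre of the floor of the dock's pocket, 12 mm above the bench; axes as the dock's. The pocket is 52 mm (x) by 92 mm (y), 22 mm deep, its mouth chamfered 2 mm; the block has 1 mm play a side and stands 48 mm out when home. On the floor is a fixed bar 28 x 10 mm, 10 mm high, 24 mm from the centre toward either +y or -y: which varies and is not reported.
- lever (a joint): Swing angle of the locking lever in rad: 0 is locked (it points along the dock's +y, over the block, at a stop); it grows as it opens, counterclockwise from above, to a stop at 1.75 (at 1.57 it points along the dock's -x). It starts open, at 1.4 to 1.65, and stays where it is left (friction, about 2 N at the knob).
- lever_pivot (a point): Lever's vertical pivot axis, 70 mm from the pocket's centre toward the dock's -y, at the height of the lever's underside, 85 mm above the bench; this point turns with the lever, whose arm lies along the point's +y. The arm is a steel bar 20 mm wide and 9 mm thick, reaching 87 mm from the pivot; its underside passes 3 mm above the top of a block that is fully home.
- lever_knob (a point): Middle of the lever's upright black knob, 18 mm across, its top at 130 mm and its underside at 102 mm above the bench, on the arm 70 mm from the pivot. The point lies 116 mm above the bench; its +y points along the arm, away from the pivot.
- jar: Black jar with a white cap, 62 mm across, 105 mm high, a bystander beside the dock. Origin at the centre of its underside.
- timer: Flat white lab timer, 68 x 62 x 17 mm, a bystander lying near the block. Origin at the centre of its underside.
- bottle: Round white bottle, 52 mm across, 110 mm high, a bystander between the block and the dock. Origin at the centre of its underside.
Things that resemble listed ones, but are neither listed nor needed, are in the scene too. Leave any green look-alike of the block alone.

How it is judged (in metres and radians):
On the way:
1. the block stands fully home in the pocket with the lever still open (z of block in the frame of pocket_floor below 0.0035 m and horizontal distance between block and pocket_floor below 0.004 m and value of joint lever above 0.6 rad), for 0.2 s.
At the end, for the whole second after the job is handed in: The block is home in the pocket (underside within 3.5 mm of the floor, within 4 mm of the centre, upright within 0.05 rad, in line within 0.08 rad), at rest, and the lever is within 0.1 rad of its locked stop (z of block in the frame of pocket_floor below 0.0035 m and horizontal distance between block and pocket_floor below 0.004 m and angle between block's own z axis and vertical below 0.05 rad and angle between the y axis of block and the y axis of pocket_floor, either way round below 0.08 rad and value of joint lever below 0.1 rad and linear speed of block below 0.02 m/s); the robot touches nothing.
It fails at once if the jar, the timer or the bottle is moved more than 30 mm (distance of any of jar, timer, bottle from where it was at the start of the episode above 0.03 m).
It fails at once if the block is tipped over (angle between block's own z axis and vertical above 0.7 rad).
It also fails if it takes over 72 s, if anything falls off the work surface, if the arm or the gripper's body presses on something with over 40 N, if the wrist force passes 120 N, or if a joint passes its speed limit or range.

ROBOT

A 7-joint arm with a two-finger parallel gripper is mounted at the origin on the work surface; the furniture and walls round the work are solid. World frame = base frame: x ahead of the robot, y to its left, z up, the work surface at z = 0. Lengths are in mm, angles in rad, forces in N, time in s.
With the tool pointing down it reaches from about 400 to 925 mm from the base axis. Payload 5.6 kg.
Tool frame: the origin (TCP) lies at the very end of the fingers, on their centre line; the grasp point (between the pads) lies behind it (grip_depth is the z of the grasp point in the tool frame, in mm); z points along the fingers, y is the line along which they close (so a half turn about z gives the same grasp; the last joint's range is limited). The gripper opens to 85 mm and grips with 20 to 120 N. Pads are 22 mm wide; open, the fingers measure 114 mm over their backs; the gripper's body (76 mm by 85 mm) begins 54 mm behind the grasp point. The pads swing forward as they close: fully open they stand 13 mm farther back than shut.
Start: joints at [1.157, 0.468, -0.012, 1.603, 0.006, 1.071, -0.056], TCP at [235.494, -605.848, 199.39] pointing down, gripper open.
Joint ranges: [-2.53, 2.53], [-0.31, 2.02], [-1.57, 1.55], [0.28, 2.44], [-1.29, 4.43], [0.15, 1.84], [-2.92, 2.92]. Speed limits (rad/s): [2.57, 2.57, 3.14, 3.14, 3.14, 3.14, 3.14].

INTERFACE

Orientations are given as a unit quaternion [x, y, z, w].
In Python, from station import sense, snapshot, camera_info, job_done, grip_depth gives the robot as it stands. The module is installed in compiled form; this text tells all that it offers.
- The arm moves only by the tool move_arm, never from a script. Its argument "targets" is text: rows parted by semicolons, each of 6 numbers parted by spaces: the shift along the world's x, y, z in m, then the turn, a rotation vector about the world's x, y, z in degrees. In form: x y z rx ry rz; .... A call has 1 to 8 rows; each row shifts and turns the commanded pose from where the row before left it; what a row does not reach is not made up. A row lasts 1/12 s, in which the tool goes at most 41.7 mm and 7.16 degrees, less where a joint would pass 70% of its speed; a pose out of reach is approached as far as the arm can. A call is refused whole if a number of a shift passes 0.0417 or a number of a turn 7.16, either way. A call with a gripper value outside its range is refused whole. "grip" is the finger opening in m, from 0 to 0.0854, set as the call begins (left out, the last holds). The fingers move at their own pace and stop on an object; "grip_force" is the grip in N (left out, the last holds). Time passes only in rows, so rows that do not move let the fingers close. It gives the time, the measured TCP pose, the force, the opening and the grip force at its end, in the units of the state.
- sense(): the state, without advancing time (a new reading comes with each control period).
- snapshot(name): name is "scene" or "top"; returns (picture, depth): 420x560x3 uint8, blue, green, red; 420x560 float32, mm along the optical axis (not along the pixel's ray), 0 where there is no reading.
- camera_info(name): a dict with "K" (3x3 intrinsics, pixels), "origin" and "attitude" of the camera in the world. Camera axes: x right, y down, z forward; pixel columns grow to the right and rows downward; lengths in mm; the calibration is good to about 2 mm. A picture is of the moment at which its call begins. camera_info takes no time and is no camera call.
- job_done(): hands the job in; it is judged then, once.
The state is a dict: "t": time; "joint_positions": joint angles; "qvel": joint speeds; "tau": joint torques, N m; "tool_pos": TCP position; "eef_rot": TCP orientation; "ft_force": force on the tool from outside, world axes, zero at the start; "ft_torque": the same for the moment, N m; "width": opening from 0.0 (shut) to 1.0 (fully open); "finger_force": force on a finger pad.
Only numpy, scipy, OpenCV 4.12 (cv2) and the standard library are available. Lean on these libraries where they do the work, as an engineer would, in place of code of your own. Each camera call takes 0.05 s, during which the arm holds its last target. There are 200 camera calls.

## Working session

There is one attempt and no reset: what is moved stays moved. The work goes in short steps, Python scripts to look and compute and a tool call to move; the robot and the scene stay as the last step left them, time stands still between calls to the robot, and variables do not carry over. Pictures are saved under pics/ and viewed, at most 10 in all, crops included, and the job is handed in when it is done.

Besides the shell and the picture viewer there is one more tool, called after "Request:" as name(argument=value, ...) on one line, values as JSON. move_arm: Moves the arm, as the interface text tells. Its arguments: {"type":"object","properties":{"targets":{"type":"string"},"grip":{"type":"number"},"grip_force":{"type":"number"}},"required":["targets"]}

```bash
mkdir -p pics; python3 - <<'E'
from station import *
import cv2, numpy as np
for n in ("scene","top"):
    p,d=snapshot(n); cv2.imwrite(f"pics/{n}0.png",p); np.save(f"{n}0.npy",d)
    print(n,camera_info(n))
print(sense()); print(grip_depth() if callable(grip_depth) else grip_depth)
E
```

```text
scene {'K': array([[479.80948509,   0.        , 273.77253177],
       [  0.        , 479.80948509, 210.32782953],
       [  0.        ,   0.        ,   1.        ]]), 'origin': array([-245.4178861 ,  837.23266643, 1077.82973304]), 'attitude': array([-0.30293973,  0.85227862, -0.4021077 ,  0.14197915])}
top {'K': array([[430.88796672,   0.        , 281.91106711],
       [  0.        , 430.88796672, 208.0889552 ],
       [  0.        ,   0.        ,   1.        ]]), 'origin': array([ 222.19462541,  -92.14124844, 1248.65088554]), 'attitude': array([ 0.72903507, -0.67618089,  0.07108166, -0.07895995])}
{'t': 0.1, 'joint_positions': array([ 1.15703309,  0.46831661, -0.01156597,  1.60352193,  0.00602174,
        1.07140757, -0.05632947]), 'qvel': array([-0.00028731, -0.00170686, -0.00078324, -0.00326487, -0.00038206,
       -0.00112923, -0.00101233]), 'tau': array([ 1.27320749e-03, -5.33515620e+01,  2.16424215e-02, -2.51964176e+01,
        1.15099928e-02,  4.29732405e-03, -8.65803258e-06]), 'tool_pos': array([ 235.22055703, -605.35598947,  198.51974639]), 'eef_rot': array([ 9.82876389e-01,  1.84264342e-01, -2.23362357e-04, -7.78702251e-04]), 'ft_force': array([ 0.59591298,  0.06171983, -0.25338713]), 'ft_torque': array([-0.02728937,  0.00900767, -0.03225094]), 'finger_force': 0.0, 'width': 0.9998355515994805}
-18.700000000000003
```

View pics/scene0.png

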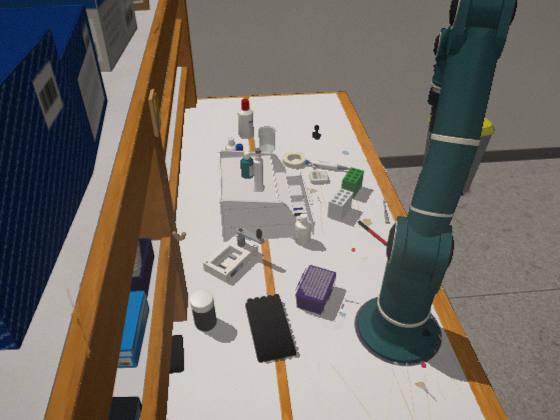

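View pics/top0.png

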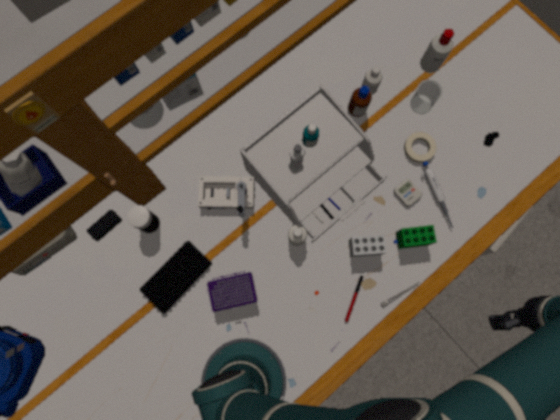

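The top view shows the grey block at (368,246), its green look-alike at (417,237), the dock at (226,193) with its lever near (245,198), the bottle at (297,234), the timer at (407,192) and the jar at (145,218). In the scene view the dock is at (230,258). I'll measure these from the depth next.

```bash
cat > h.py <<'E'
from station import *
import cv2, numpy as np
from scipy.spatial.transform import Rotation as R
def cloud(n,d):
    c=camera_info(n);K=c["K"];v,u=np.mgrid[:420,:560]
    ray=np.dstack([(u-K[0,2])/K[0,0],(v-K[1,2])/K[1,1],np.ones(u.shape)])
    return (ray*d[...,None])@R.from_quat(c["attitude"]).as_matrix().T+c["origin"]
def ray(n,u,v,z):
    c=camera_info(n);r=R.from_quat(c["attitude"]).apply(np.linalg.solve(c["K"],[u,v,1.]))
    return c["origin"]+r*(z-c["origin"][2])/r[2]
def rect(pts):
    (c,s,a)=cv2.minAreaRect(pts[:,:2].astype(np.float32)); return np.round(c,1),np.round(s,1),round(a,2)
def sub(P,z0,z1,u0,u1,v0,v1):
    Q=P[v0:v1,u0:u1].reshape(-1,3); return Q[(Q[:,2]>z0)&(Q[:,2]<z1)]
E
python3 - <<'E'
from h import *
P=cloud("top",np.load("top0.npy")); p=cv2.imread("pics/top0.png")
print("bench",np.median(P[280:300,300:320].reshape(-1,3),0))
for n,a in dict(block=(62,78,345,392,225,265),green=(62,90,395,440,220,252),docktop=(27,41,190,262,168,215),dockfloor=(5,22,200,245,180,208),lever=(80,140,190,270,150,225),knob=(105,140,190,270,150,225),jar=(85,125,120,165,195,240),bottle=(60,125,280,315,215,255),timer=(8,25,385,430,170,212)).items():
    q=sub(P,*a); print(n,len(q),rect(q),"med",np.round(np.median(q,0),1),np.round(q[:,2].max(),1))
a=cv2.resize(p[160:225,180:275],None,fx=6,fy=6,interpolation=cv2.INTER_CUBIC)
b=cv2.resize(p[215:275,335:400],None,fx=6,fy=6,interpolation=cv2.INTER_CUBIC)[:390]
h=min(len(a),len(b));cv2.imwrite("pics/c1.png",np.hstack([a[:h],b[:h]])[:, :800])
s=cv2.imread("pics/scene0.png");cv2.imwrite("pics/c2.png",cv2.resize(s[220:290,190:290],None,fx=7,fy=7,interpolation=cv2.INTER_CUBIC))
E
```

```text
bench [ 260.27051121 -164.09935785    0.28541817]
block 461 (array([ 391.1, -313.7]), array([50.3, 91.3]), 8.09) med [ 391.  -313.5   69.9] 76.6
green 465 (array([ 427.4, -449.4]), array([50.7, 91.6]), 11.45) med [ 426.9 -449.    69.7] 76.1
docktop 927 (array([533.3,  89.1]), array([114.7, 184.9]), 4.53) med [526.   98.4  33.9] 40.8
dockfloor 496 (array([511.5, 123. ]), array([72.4, 95.2]), 3.92) med [523.2 122.4  12.8] 22.0
lever 433 (array([526.1,  15.7]), array([173.3,  93.4]), 4.72) med [515.2  40.9  96. ] 139.9
knob 138 (array([530.7,  10.7]), array([169.3,  84.5]), 0.91) med [543.6  23.9 126.7] 139.9
jar 488 (array([427.6, 326. ]), array([87.8, 59.5]), 35.1) med [417.9 318.7 104.2] 124.7
bottle 390 (array([ 421.4, -123.6]), array([79.4, 69.2]), 7.62) med [ 408.9 -114.9   77.3] 117.2
timer 539 (array([ 584.8, -455.8]), array([ 67.3, 126.9]), 43.92) med [ 566.1 -436.2   17. ] 25.0
```

View pics/c1.png

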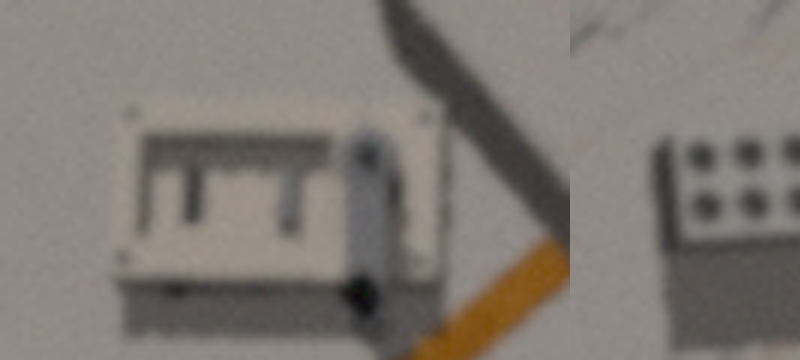

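View pics/c2.png

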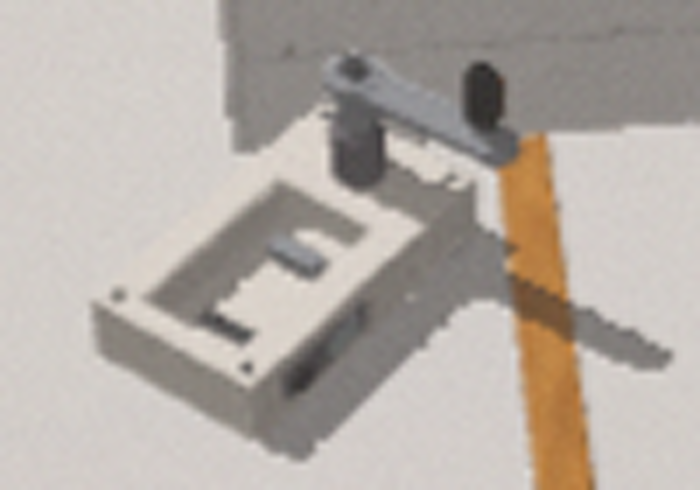

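The left crop shows the dock's pivot at crop (365,150), which is image (241,185), with the lever arm pointing down-image (dock −x). The dock's +y therefore points image-left, about world +y. Two marks lie on the pocket floor. The grey one nearer the pivot looks raised and the other is dark, so I can't rely on telling them apart and will test by fit. Next I'll measure the dock accurately.

```bash
cat >> h.py <<'E'
def comp(P,z0,z1,u0,u1,v0,v1,k=0):
    m=np.zeros((420,560),np.uint8); Z=P[...,2]; m[v0:v1,u0:u1]=((Z>z0)&(Z<z1))[v0:v1,u0:u1]
    if k: m=cv2.morphologyEx(m,cv2.MORPH_OPEN,np.ones((k,k),np.uint8))
    n,l,s,_=cv2.connectedComponentsWithStats(m,connectivity=4); return l==1+s[1:,4].argmax()
def pix_rect(n,m,z):
    "min-area rect of a mask's pixels cast on plane z"
    cs,_=cv2.findContours(m.astype(np.uint8),cv2.RETR_CCOMP,cv2.CHAIN_APPROX_NONE)
    return [rect(np.array([ray(n,*q[0],z) for q in c])) for c in cs if len(c)>25]
E
python3 - <<'E'
from h import *
T=cloud("top",np.load("top0.npy")); S=cloud("scene",np.load("scene0.npy"))
for n,P,w,b in (("top",T,(185,265,165,220),(345,392,225,265)),("scene",S,(195,275,228,290),(322,362,180,222))):
    m=comp(P,25,43,*w); print(n,"dock",m.sum(),pix_rect(n,m,34))
    m=comp(P,60,80,*b); print(n,"block",m.sum(),pix_rect(n,m,70), np.round(P[m].mean(0),1))
    m=comp(P,82,140,*w); 
    q=P[m]; print(n,"lever",rect(q[q[:,2]<100]),"knob",np.round(np.median(q[q[:,2]>110],0),1) )
    q=q[q[:,2]<100]; print(np.round(q[[q[:,0].argmin(),q[:,0].argmax()]],1))
print("pivot",ray("top",240.8,185,94),"screws",[np.round(ray("top",180+u/6,160+v/6,34)[:2],1) for u,v in((133,113),(425,117),(123,257))])
print("pocket corners",[np.round(ray("top",180+u/6,160+v/6,34)[:2],1) for u,v in((143,132),(333,132),(138,262))])
print("scene screws",[np.round(ray("scene",190+u/7,220+v/7,34)[:2],1) for u,v in((118,293),(247,367))], "pivot",ray("scene",190+355/7,220+67/7,94))
# white-pixel extents of jar & bottle tops
for nm,a in dict(jar=(98,112,120,170,195,240),bottle=(95,118,280,315,215,255)).items():
    m=comp(T,*a); print(nm,m.sum(),np.round(np.median(T[m],0),1))
E
```

```text
top dock 945 [(array([521. ,  98.4]), array([ 93.1, 163.7]), 4.27), (array([519.3, 119.2]), array([57. , 96.7]), 4.28)]
top block 474 [(array([ 390.8, -313. ]), array([50.9, 91.7]), 8.38)] [ 390.9 -313.3   69.4]
top lever (array([487.2,  45.6]), array([100.5,  25.6]), 5.9) knob [452.1  43.1 127.4]
[[437.   42.3  96.1]
 [537.2  49.7  90.3]]
scene dock 827 [(array([537.5, 100.9]), array([131.9, 174.8]), 5.37), (array([519.2, 121.6]), array([54.2, 96.5]), 3.82)]
scene block 271 [(array([ 390.5, -307.1]), array([ 54.3, 101.9]), 8.65)] [ 391.8 -310.1   68.2]
scene lever (array([490. ,  44.8]), array([97.7, 29.1]), 7.34) knob [451.9  48.  123.3]
[[440.8  46.   87.5]
 [539.4  44.3  91. ]]
pivot [527.59787467  48.99736819  94.        ] screws [array([553.6, 171. ]), array([562.2,  28.6]), array([481.6, 167.5])]
pocket corners [array([544.4, 165. ]), array([551.3,  72.7]), array([479.7, 160. ])]
scene screws [array([553.6, 171.9]), array([480.4, 168.3])] pivot [525.57892246  46.793142    94.        ]
jar 390 [415.9 317.2 104.5]
bottle 73 [ 403.5 -115.   109.5]
```

Request:
move_arm(targets="0.013 0.0243 -0.005 0 0 6.42;0.013 0.0243 -0.005 0 0 6.42;0.013 0.0243 -0.005 0 0 6.42;0.013 0.0243 -0.005 0 0 6.42;0.013 0.0243 -0.005 0 0 6.42;0.013 0.0243 -0.005 0 0 6.42", grip=0.085)

```text
t: 0.6
tool_pos: [313.8, -458.6, 168.9]
eef_rot: [0.866, 0.501, -0.0, -0.0]
ft_force: [0.0, 0.1, -0.1]
width: 0.995
finger_force: 0.0
```

Request:
move_arm(targets="0.013 0.0243 -0.005 0 0 6.42;0.013 0.0243 -0.005 0 0 6.42;0.013 0.0243 -0.005 0 0 6.42;0.013 0.0243 -0.005 0 0 6.42;0.013 0.0243 -0.005 0 0 6.42;0.013 0.0243 -0.005 0 0 6.42;0 0 0 0 0 0;0 0 0 0 0 0")

```text
t: 1.27
tool_pos: [391.9, -312.7, 139.0]
eef_rot: [0.653, 0.757, 0.0, -0.001]
ft_force: [0.3, -0.3, -1.0]
width: 0.999
finger_force: 0.0
```

```bash
cat >> h.py <<'E'
def st():
    s=sense(); M=R.from_quat(s["eef_rot"]).as_matrix()
    print("t",round(s["t"],2),"tcp",np.round(s["tool_pos"],1),"closing yaw",round(np.degrees(np.arctan2(M[1,1],M[0,1])),2),"z",np.round(M[:,2],4),"F",np.round(s["ft_force"],1),"w",round(s["width"]*85.4,1),"ff",round(s["finger_force"],1),"j",np.round(s["joint_positions"],2)); return s
E
python3 -c "
from h import *; st()"
```

```text
t 1.27 tcp [ 391.9 -312.7  139. ] closing yaw 8.44 z [-6.e-04  1.e-03 -1.e+00] F [ 0.3 -0.3 -1. ] w 85.3 ff 0.0 j [ 0.95  0.33 -0.4   1.99  0.17  0.85  0.6 ]
```

Request:
move_arm(targets="-0.001 -0.001 -0.03 0 0 0;0 0 -0.03 0 0 0;0 0 -0.025 0 0 0;0 0 -0.015 0 0 0;0 0 0 0 0 0")

```text
t: 1.68
tool_pos: [387.5, -315.1, 36.3]
eef_rot: [0.655, 0.755, -0.0, -0.003]
ft_force: [-0.3, 0.4, 0.1]
width: 0.992
finger_force: 0.0
```

Request:
move_arm(targets="0 0 0 0 0 0;0 0 0 0 0 0;0 0 0 0 0 0;0 0 0 0 0 0;0 0 0 0 0 0;0 0 0 0 0 0", grip=0.04, grip_force=50)

```text
t: 2.18
tool_pos: [390.8, -315.6, 40.1]
eef_rot: [0.654, 0.756, -0.0, 0.001]
ft_force: [-0.8, -0.6, -0.1]
width: 0.473
finger_force: 0.0
```

```bash
python3 -c "
from h import *; st()"
```

```text
t 2.18 tcp [ 390.8 -315.6   40.1] closing yaw 8.27 z [ 9.e-04 -1.e-03 -1.e+00] F [-0.8 -0.6 -0.1] w 40.4 ff 0.0 j [ 0.9   0.49 -0.34  2.06  0.27  0.64  0.51]
```

```bash
python3 - <<'E'
from h import *
p,d=snapshot("scene"); cv2.imwrite("pics/s1.png",cv2.resize(p[150:240,290:410],None,fx=5,fy=5,interpolation=cv2.INTER_CUBIC)); st()
E
```

```text
t 2.23 tcp [ 390.7 -315.5   39.9] closing yaw 8.27 z [ 7.e-04 -7.e-04 -1.e+00] F [ 0.2 -0.6  0.2] w 40.0 ff 0.0 j [ 0.9   0.49 -0.34  2.06  0.27  0.64  0.51]
```

View pics/s1.png

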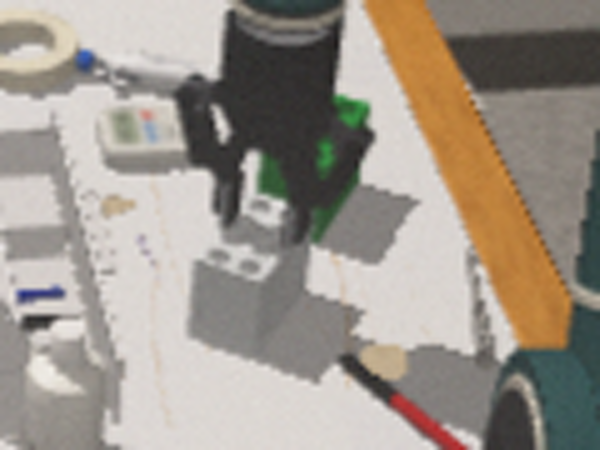

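The fingers straddle the block's upper part at crop (230,200) and (300,225). They are not clearly touching it yet, so the width scale may be nonlinear. I'll close them further.

Request:
move_arm(targets="0 0 0 0 0 0;0 0 0 0 0 0;0 0 0 0 0 0", grip=0.03, grip_force=50)

```text
t: 2.48
tool_pos: [390.5, -315.2, 39.4]
eef_rot: [0.654, 0.756, -0.0, 0.0]
ft_force: [0.1, -0.1, -0.5]
width: 0.347
finger_force: 0.0
```

```bash
python3 - <<'E'
from h import *
p,d=snapshot("scene"); q,e=snapshot("top"); f=lambda a:cv2.resize(a,(400,400),interpolation=cv2.INTER_CUBIC)
cv2.imwrite("pics/s2.png",np.hstack([f(p[155:235,300:380]),f(q[205:285,330:410])])); st()
P=cloud("scene",d); m=comp(P,60,80,322,362,180,222); print(m.sum(),pix_rect("scene",m,70))
E
```

```text
t 2.58 tcp [ 390.4 -315.2   39.3] closing yaw 8.28 z [-1.e-04  1.e-04 -1.e+00] F [0.3 0.2 0. ] w 30.0 ff 0.0 j [ 0.9   0.49 -0.34  2.06  0.27  0.64  0.51]
206 [(array([ 389.5, -306.8]), array([ 54.1, 101.5]), 6.0)]
```

View pics/s2.png

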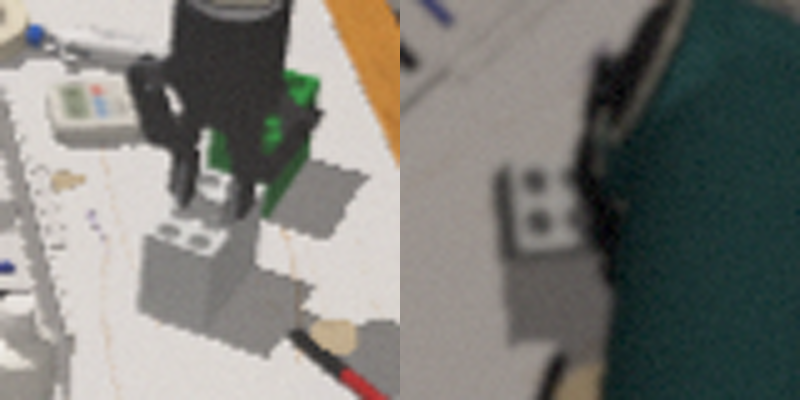

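Both fingers seem to be above the block's top face (left half, tips near (180,205) and (240,215)). They look about 33 mm apart, so the tip height needs checking.

```bash
python3 - <<'E'
from h import *
p,d=snapshot("scene"); P=cloud("scene",d); st()
g=p.max(2)
for v in range(184,201,2):
    print(v,[(int(u),int(g[v,u]),*map(int,P[v,u])) for u in (334,336,338,346,348,350)])
E
```

```text
t 2.63 tcp [ 390.5 -315.2   39.3] closing yaw 8.29 z [-1.e-04  1.e-04 -1.e+00] F [-0.1 -0.1  2. ] w 30.1 ff 0.0 j [ 0.9   0.49 -0.34  2.06  0.27  0.64  0.51]
184 [(334, 60, 415, -300, 120), (336, 55, 406, -296, 127), (338, 55, 408, -313, 116), (346, 55, 370, -299, 142), (348, 55, 366, -304, 141), (350, 55, 370, -326, 126)]
186 [(334, 105, 413, -297, 114), (336, 63, 407, -299, 116), (338, 53, 408, -314, 107), (346, 61, 371, -302, 131), (348, 53, 366, -307, 131), (350, 55, 367, -323, 121)]
188 [(334, 124, 416, -303, 102), (336, 86, 406, -299, 108), (338, 57, 403, -307, 105), (346, 64, 371, -304, 122), (348, 54, 364, -305, 124), (350, 58, 358, -307, 126)]
190 [(334, 107, 416, -304, 92), (336, 88, 408, -304, 96), (338, 55, 404, -311, 94), (346, 133, 372, -308, 110), (348, 59, 365, -308, 114), (350, 53, 363, -318, 110)]
192 [(334, 89, 413, -302, 86), (336, 86, 406, -301, 90), (338, 53, 405, -314, 83), (346, 105, 370, -305, 105), (348, 62, 362, -305, 109), (350, 54, 363, -321, 99)]
194 [(334, 176, 465, -393, -1), (336, 78, 406, -304, 80), (338, 90, 407, -319, 70), (346, 108, 371, -309, 94), (348, 58, 366, -314, 94), (350, 74, 362, -321, 91)]
196 [(334, 189, 414, -306, 66), (336, 97, 405, -304, 72), (338, 124, 402, -312, 68), (346, 103, 368, -305, 89), (348, 56, 362, -308, 91), (350, 93, 370, -338, 69)]
198 [(334, 187, 406, -293, 69), (336, 151, -245, 837, 1077), (338, 142, 397, -305, 66), (346, 103, 368, -307, 79), (348, 76, 365, -316, 76), (350, 125, 374, -348, 52)]
200 [(334, 144, 400, -283, 70), (336, 210, 395, -289, 68), (338, 210, 390, -294, 68), (346, 122, 367, -307, 72), (348, 123, 370, -326, 59), (350, 122, 376, -352, 40)]
```

The depth puts the fingertips at about z 72, though the reported TCP is 39, so they closed above the block's top. I'll open, descend within the limits that are safe under either reading, and look at the tips again.

Request:
move_arm(targets="0 0 0 0 0 0;0 0 0 0 0 0;0 0 0 0 0 0;0 0 0 0 0 0;0 0 0 0 0 0;0 0 0 0 0 0", grip=0.085)

```text
t: 3.13
tool_pos: [390.5, -315.3, 39.4]
eef_rot: [0.654, 0.756, -0.0, 0.0]
ft_force: [-0.9, -0.2, -0.6]
width: 0.992
finger_force: 0.0
```

Request:
move_arm(targets="0.0005 0.002 -0.01 0 0 0;0 0 -0.009 0 0 0;0 0 -0.006 0 0 0;0 0 0 0 0 0;0 0 0 0 0 0")

```text
t: 3.55
tool_pos: [390.6, -312.8, 13.5]
eef_rot: [0.654, 0.756, 0.0, -0.001]
ft_force: [0.1, -0.3, 0.7]
width: 0.998
finger_force: 0.0
```

```bash
python3 - <<'E'
from h import *
p,d=snapshot("scene"); P=cloud("scene",d); st()
g=p.max(2); cv2.imwrite("pics/s3.png",cv2.resize(p[150:230,295:375],None,fx=7,fy=7,interpolation=cv2.INTER_CUBIC))
m=(g<75); m[:180]=0; m[215:]=0; m[:,:322]=0; m[:,365:]=0
for lo,hi in((322,342),(342,365)):
    q=P[:,lo:hi][m[:,lo:hi]]; q=q[(q[:,1]<-280)&(q[:,2]<110)]; q=q[q[:,2].argsort()][:8]; print(np.round(q))
E
```

```text
t 3.6 tcp [ 390.9 -313.    14. ] closing yaw 8.29 z [-5.e-04  5.e-04 -1.e+00] F [ 0.2 -0.2  0.2] w 85.1 ff 0.0 j [ 0.87  0.53 -0.32  2.07  0.3   0.58  0.49]
[[ 436. -308.   64.]
 [ 434. -310.   64.]
 [ 433. -303.   64.]
 [ 434. -311.   67.]
 [ 433. -296.   68.]
 [ 434. -303.   72.]
 [ 435. -311.   76.]
 [ 431. -305.   77.]]
[[ 403. -446.   21.]
 [ 404. -440.   29.]
 [ 400. -431.   40.]
 [ 401. -433.   43.]
 [ 403. -434.   46.]
 [ 408. -409.   49.]
 [ 407. -406.   56.]
 [ 396. -413.   66.]]
```

View pics/s3.png

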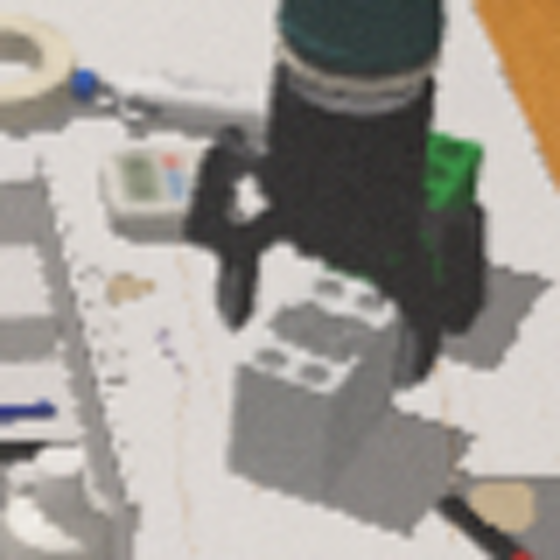

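The picture now shows the fingers straddling the block. The left tip is at crop (235,320) and the right at (420,375), with tips near z 60, about 33 mm above what the reported TCP implies. I'll go down 12 mm more and close.

Request:
move_arm(targets="0 0 -0.007 0 0 0;0 0 -0.005 0 0 0;0 0 0 0 0 0")

```text
t: 3.85
tool_pos: [390.4, -312.9, 1.4]
eef_rot: [0.654, 0.756, -0.0, -0.001]
ft_force: [0.2, 0.0, 0.5]
width: 0.994
finger_force: 0.0
```

Request:
move_arm(targets="0 0 0 0 0 0;0 0 0 0 0 0;0 0 0 0 0 0;0 0 0 0 0 0;0 0 0 0 0 0;0 0 0 0 0 0", grip=0.04, grip_force=60)

```text
t: 4.35
tool_pos: [392.0, -313.4, 3.0]
eef_rot: [0.654, 0.756, 0.0, 0.001]
ft_force: [1.4, 1.0, 5.2]
width: 0.578
finger_force: 63.4
```

Request:
move_arm(targets="0 0 0.015 0 0 0;0 0 0.035 0 0 0;0 0 0.035 0 0 0;0 0 0.035 0 0 0;0 0 0.03 0 0 0;0 0 0 0 0 0;0 0 0 0 0 0")

```text
t: 4.93
tool_pos: [390.6, -313.7, 153.0]
eef_rot: [0.654, 0.756, -0.0, 0.001]
ft_force: [0.1, 0.3, -4.9]
width: 0.579
finger_force: 64.3
```

```bash
python3 -c "
from h import *; st()"
```

```text
t 4.93 tcp [ 390.6 -313.7  153. ] closing yaw 8.24 z [ 7.0e-04 -1.6e-03 -1.0e+00] F [ 0.1  0.3 -4.9] w 49.5 ff 64.3 j [ 0.96  0.31 -0.41  1.98  0.16  0.87  0.6 ]
```

Lifted, with 4.9 N of weight on the wrist. Now I'll carry it over the dock.

Request:
move_arm(targets="0.0118 0.036 0 0 0 -0.34;0.0108 0.036 0 0 0 -0.34;0.0108 0.036 0 0 0 -0.34;0.0108 0.036 0 0 0 -0.33;0.0108 0.036 0 0 0 -0.33;0.0108 0.036 0 0 0 -0.33")

```text
t: 5.43
tool_pos: [448.6, -102.0, 150.9]
eef_rot: [0.668, 0.745, -0.01, -0.004]
ft_force: [-44.5, -36.4, 51.4]
width: 0.576
finger_force: 75.6
```

Request:
move_arm(targets="0.0108 0.036 0 0 0 -0.34;0.0108 0.036 0 0 0 -0.34;0.0108 0.036 0 0 0 -0.34;0.0108 0.036 0 0 0 -0.33;0.0108 0.036 0 0 0 -0.33;0.0108 0.036 0 0 0 -0.33;0 0 0 0 0 0;0 0 0 0 0 0")

```text
t: 6.1
tool_pos: [519.5, 121.3, 149.7]
eef_rot: [0.678, 0.735, -0.002, -0.002]
ft_force: [-1.2, -1.0, -4.0]
width: 0.575
finger_force: 94.1
```

```bash
python3 - <<'E'
from h import *
st()
for n,w in (("top",(180,290,140,240)),("scene",(180,300,170,290))):
    p,d=snapshot(n); cv2.imwrite(f"pics/{n}4.png",p); np.save(f"{n}4.npy",d)
p=cv2.imread("pics/scene4.png");q=cv2.imread("pics/top4.png");f=lambda a:cv2.resize(a,(400,400),interpolation=cv2.INTER_CUBIC)
cv2.imwrite("pics/s4.png",np.hstack([f(p[180:290,190:300]),f(q[140:240,180:280])]))
E
```

```text
t 6.1 tcp [519.5 121.3 149.7] closing yaw 4.58 z [-5.2e-03  6.0e-04 -1.0e+00] F [-1.2 -1.  -4. ] w 49.1 ff 94.1 j [ 0.18  0.41 -0.58  1.9   0.27  0.92 -0.45]
```

View pics/s4.png

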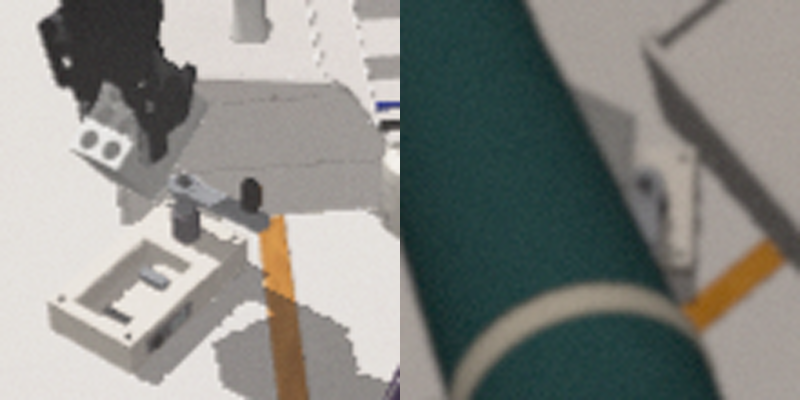

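The left half shows the block at crop (105,150), visibly tilted in the grip, with the dock below it. The wrist also felt a knock of about 75 N near (449,−102). I need to check the bystanders, what was hit and how far the block has tilted.

```bash
python3 - <<'E'
from h import *
for k in "04":
    T=cloud("top",np.load(f"top{k}.npy")); S=cloud("scene",np.load(f"scene{k}.npy"))
    for nm,a in dict(jar=(98,112,120,170,195,240),bottle=(95,118,275,320,210,260),timer=(11,24,385,430,170,212)).items():
        m=comp(T,*a); print(k,nm,m.sum(),np.round(np.median(T[m],0),1))
    for nm,a in dict(bottle=(60,118,285,320,210,250),jar=(60,118,185,222,285,335)).items():
        m=comp(S,*a); print(k,"scene",nm,m.sum(),np.round(np.median(S[m],0),1))
T=cloud("top",np.load("top0.npy")); S=cloud("scene",np.load("scene0.npy"))
for Q in (T,S):
    q=Q.reshape(-1,3); q=q[(q[:,2]>112)&(q[:,2]<400)&(q[:,0]>370)&(q[:,0]<600)&(q[:,1]>-350)&(q[:,1]<150)]
    print(len(q)); print(np.round(q[::max(1,len(q)//12)]))
# block now, bright planar top face in the scene view
S=cloud("scene",np.load("scene4.npy"));p=cv2.imread("pics/scene4.png")
for (u,v) in ((80,140),(95,125),(125,150),(110,165),(105,150),(80,160),(110,190),(160,190)):
    U,V=round(190+u*110/400),round(180+v*110/400); print((u,v),p[V,U],np.round(S[V,U],1))
E
```

```text
0 jar 390 [415.9 317.2 104.5]
0 bottle 73 [ 403.5 -115.   109.5]
0 timer 457 [ 562.1 -432.1   17. ]
0 scene bottle 358 [ 412.  -104.5   78.4]
0 scene jar 559 [408.7 326.7 101.5]
4 jar 381 [416.1 317.4 104.7]
4 bottle 72 [ 403.8 -115.   109.8]
4 timer 460 [ 561.8 -432.6   16.8]
4 scene bottle 353 [ 412.5 -104.    78.1]
4 scene jar 552 [408.7 326.7 101.9]
2759
[[ 584.  -95.  293.]
 [ 599.  -31.  141.]
 [ 599. -160.  144.]
 [ 575.  -81.  173.]
 [ 570.    5.  143.]
 [ 577. -169.  145.]
 [ 568. -164.  147.]
 [ 548.  -35.  143.]
 [ 550. -150.  139.]
 [ 526.  -42.  146.]
 [ 515.  -69.  144.]
 [ 497.  -92.  145.]
 [ 449. -104.  117.]]
1856
[[ 584.  -99.  293.]
 [ 561.  -91.  234.]
 [ 581.  -82.  184.]
 [ 547. -131.  148.]
 [ 568.  -76.  146.]
 [ 539.  -76.  144.]
 [ 583.   23.  167.]
 [ 494.  -62.  151.]
 [ 566.   16.  151.]
 [ 512.  -34.  139.]
 [ 470.  -87.  119.]
 [ 565.   18.  125.]
 [ 450.   39.  113.]]
(80, 140) [159 163 164] [540.8 144.5 197. ]
(95, 125) [225 227 229] [528.3 139.2 215. ]
(125, 150) [222 226 226] [496.8 140.5 207.1]
(110, 165) [209 213 217] [501.6 152.4 197.8]
(105, 150) [125 129 127] [514.1 143.3 199.6]
(80, 160) [221 224 228] [690.7  15.1   4.1]
(110, 190) [222 226 230] [ 6.449e+02  2.400e+01 -1.000e-01]
(160, 190) [147 148 152] [573.9  28.6  43.6]
```

The block's underside (z about 147) clipped the white case, which is 146 mm high around (497,−92). The bystanders have not moved. I'll fit the block's top plane to get the tilt.

```bash
cat >> h.py <<'E'
def blockfaces(S,p,u0,u1,v0,v1,zmin=140,zmax=235):
    "local normals of light pixels in window -> print clusters of faces"
    Q=S[v0:v1,u0:u1]; g=p[v0:v1,u0:u1].max(2); out=[]
    ok=(Q[...,2]>zmin)&(Q[...,2]<zmax)&(g>95)
    n,l,s,c=cv2.connectedComponentsWithStats(ok.astype(np.uint8),connectivity=4)
    i=1+s[1:,4].argmax(); q=Q[l==i]; gg=g[l==i]; return q,gg
def plane(q):
    rng=np.random.default_rng(0); best=None
    for _ in range(300):
        a,b,c=q[rng.choice(len(q),3,False)]; n=np.cross(b-a,c-a); L=np.linalg.norm(n)
        if L<50: continue
        k=abs((q-a)@n/L)<3
        if best is None or k.sum()>best.sum(): best=k
    w=q[best]; c=w.mean(0); n=np.linalg.svd(w-c)[2][2]; return c,n*np.sign(n[2]),best
E
python3 - <<'E'
from h import *
S=cloud("scene",np.load("scene4.npy"));p=cv2.imread("pics/scene4.png")
q,g=blockfaces(S,p,205,245,195,240)
print(len(q),q.min(0),q.max(0))
for nm,k in (("bright",g>190),("mid",(g<175))):
    c,n,b=plane(q[k]); print(nm,k.sum(),b.sum(),np.round(c,1),np.round(n,3),"tilt",round(np.degrees(np.arccos(n[2])),1))
E
```

```text
580 [486.42748012 -42.09981116 140.37033819] [611.19650447 158.25485843 229.21061086]
bright 114 78 [519.9 144.7 205.9] [-0.026  0.494  0.869] tilt 29.7
mid 439 207 [494.  107.6 179.7] [-0.999 -0.052  0.009] tilt 89.5
```

The block has tilted 29.7° about the closing axis, with its top leaning to +y. I'll raise it, tilt the tool to bring the block upright, return to the original free spot, set it down and regrasp.

Request:
move_arm(targets="0 0 0.035 0 0 0;0 0 0.035 0 0 0;0 0 0 4.93 0.35 0;0 0 0 4.93 0.35 0;0 0 0 4.93 0.35 0;0 0 0 4.93 0.35 0;0 0 0 4.93 0.35 0;0 0 0 4.93 0.35 0")

```text
t: 6.87
tool_pos: [521.2, 115.9, 221.6]
eef_rot: [0.659, 0.707, 0.176, -0.187]
ft_force: [0.4, -1.2, -4.6]
width: 0.574
finger_force: 94.0
```

Request:
move_arm(targets="-0.0107 -0.0343 0 0 0 0;-0.0107 -0.0343 0 0 0 0;-0.0107 -0.0343 0 0 0 0;-0.0107 -0.0343 0 0 0 0;-0.0107 -0.0343 0 0 0 0;-0.0107 -0.0343 0 0 0 0;-0.0107 -0.0343 0 0 0 0;-0.0107 -0.0343 0 0 0 0")

```text
t: 7.53
tool_pos: [433.4, -159.0, 221.3]
eef_rot: [0.659, 0.707, 0.174, -0.187]
ft_force: [1.1, -0.5, -4.1]
width: 0.573
finger_force: 94.1
```

Request:
move_arm(targets="-0.0107 -0.0343 0 0 0 0;-0.0107 -0.0343 0 0 0 0;-0.0107 -0.0343 0 0 0 0;-0.0107 -0.0343 0 0 0 0;0 0 0 0 0 0;0 0 0 0 0 0")

```text
t: 8.03
tool_pos: [390.3, -296.5, 220.7]
eef_rot: [0.661, 0.706, 0.175, -0.187]
ft_force: [0.2, 0.1, -3.8]
width: 0.577
finger_force: 93.9
```

```bash
python3 - <<'E'
from h import *
st(); p,d=snapshot("scene"); S=cloud("scene",d); cv2.imwrite("pics/s5full.png",p)
m=(S[...,1]<-270)&(S[...,1]>-380)&(S[...,0]>350)&(S[...,0]<430)&(S[...,2]>150)&(S[...,2]<310)&(p.max(2)>95)
v,u=np.nonzero(m); print(len(u),u.min(),u.max(),v.min(),v.max())
q=S[m];g=p.max(2)[m]
for nm,k in (("bright",g>185),("mid",g<175)):
    if k.sum()<20: continue
    c,n,b=plane(q[k]); print(nm,k.sum(),b.sum(),np.round(c,1),np.round(n,3),"tilt",round(np.degrees(np.arccos(n[2])),1), np.round(q[k][b].min(0)),np.round(q[k][b].max(0)))
E
```

```text
t 8.03 tcp [ 390.3 -296.5  220.7] closing yaw 3.77 z [-0.0333  0.4935 -0.8691] F [ 0.2  0.1 -3.8] w 49.3 ff 93.9 j [ 1.2   0.5  -0.53  1.69 -0.13  1.38  0.79]
630 336 363 130 167
bright 52 50 [ 392.  -317.6  282.4] [0.052 0.047 0.998] tilt 4.0 [ 368. -376.  279.] [ 418. -290.  286.]
mid 565 209 [ 389.2 -289.4  248.3] [ 0.042 -0.997  0.059] tilt 86.6 [ 363. -295.  212.] [ 415. -284.  285.]
```

Request:
move_arm(targets="0 0.015 -0.035 0 0 0;0 0 -0.04 0 0 0;0 0 -0.04 0 0 0;0 0 -0.04 0 0 0;0 0 -0.03 0 0 0;0 0 -0.015 0 0 0;0 0 0 0 0 0")

```text
t: 8.67
tool_pos: [391.2, -275.6, 19.8]
eef_rot: [0.657, 0.708, 0.175, -0.19]
ft_force: [-0.8, -0.6, -3.3]
width: 0.579
finger_force: 93.9
```

Request:
move_arm(targets="0 0 -0.003 0 0 0;0 0 -0.002 0 0 0;0 0 0 0 0 0")

```text
t: 8.92
tool_pos: [394.2, -278.6, 18.8]
eef_rot: [0.658, 0.709, 0.175, -0.185]
ft_force: [0.2, -0.0, -4.0]
width: 0.577
finger_force: 94.0
```

Request:
move_arm(targets="0 0 -0.003 0 0 0;0 0 -0.003 0 0 0;0 0 0 0 0 0")

```text
t: 9.17
tool_pos: [393.2, -278.1, 11.5]
eef_rot: [0.658, 0.709, 0.175, -0.187]
ft_force: [-0.1, -0.5, -3.0]
width: 0.58
finger_force: 94.0
```

```bash
python3 -c "
from h import *; st()"
```

```text
t 9.17 tcp [ 393.2 -278.1   11.5] closing yaw 4.22 z [-0.0347  0.4929 -0.8694] F [-0.1 -0.5 -3. ] w 49.5 ff 94.0 j [ 1.13  0.77 -0.47  1.81 -0.04  1.    0.82]
```

Request:
move_arm(targets="0 0 -0.002 0 0 0;0 0 -0.002 0 0 0;0 0 0 0 0 0")

```text
t: 9.42
tool_pos: [393.5, -278.4, 8.8]
eef_rot: [0.658, 0.708, 0.175, -0.187]
ft_force: [-2.0, -2.0, 7.4]
width: 0.577
finger_force: 94.1
```

Request:
move_arm(targets="0 0 -0.001 0 0 0;0 0 -0.001 0 0 0;0 0 0 0 0 0")

```text
t: 9.67
tool_pos: [393.5, -278.7, 8.5]
eef_rot: [0.658, 0.708, 0.175, -0.187]
ft_force: [-5.6, -3.4, 19.1]
width: 0.573
finger_force: 94.2
```

It is standing on the bench. I'll release, back off along the tool axis and level the tool.

Request:
move_arm(targets="0 0 0 0 0 0;0 0 0 0 0 0;0 0 0 0 0 0;0 0 0 0 0 0;0 0 0 0 0 0", grip=0.085)

```text
t: 10.08
tool_pos: [393.2, -277.6, 5.2]
eef_rot: [0.658, 0.708, 0.175, -0.187]
ft_force: [0.1, 0.5, 0.1]
width: 0.995
finger_force: 0.0
```

Request:
move_arm(targets="0.0005 -0.0125 0.022 0 0 0;0.001 -0.018 0.0315 0 0 0;0.001 -0.018 0.0315 0 0 0;0 0 0.03 0 0 0;0 0 0 0 0 0")

```text
t: 10.5
tool_pos: [398.5, -329.3, 125.3]
eef_rot: [0.658, 0.709, 0.175, -0.182]
ft_force: [0.9, -0.2, 0.6]
width: 0.996
finger_force: 0.0
```

Request:
move_arm(targets="0 0 0 -4.93 -0.35 0;0 0 0 -4.93 -0.35 0;0 0 0 -4.93 -0.35 0;0 0 0 -4.93 -0.35 0;0 0 0 -4.93 -0.35 0;0 0 0 -4.93 -0.35 0;0 0 0 0 0 0")

```text
t: 11.08
tool_pos: [395.9, -321.9, 120.5]
eef_rot: [0.678, 0.735, -0.001, 0.0]
ft_force: [-0.6, 0.7, 0.8]
width: 0.997
finger_force: 0.0
```

```bash
python3 - <<'E'
from h import *
st(); p,d=snapshot("scene"); S=cloud("scene",d); q,e=snapshot("top"); T=cloud("top",e)
f=lambda a:cv2.resize(a,(400,400),interpolation=cv2.INTER_CUBIC)
cv2.imwrite("pics/s6.png",np.hstack([f(p[130:230,290:390]),f(q[200:280,330:410])]))
for n,P,b in (("scene",S,(322,365,180,222)),("top",T,(340,392,220,268))):
    m=comp(P,60,80,*b); c,nn,_=plane(P[m]); print(n,m.sum(),pix_rect(n,m,70),np.round(P[m].mean(0),1),np.round(nn,3))
E
```

```text
t 11.08 tcp [ 395.9 -321.9  120.5] closing yaw 4.66 z [-7.0e-04 -1.1e-03 -1.0e+00] F [-0.6  0.7  0.8] w 85.2 ff 0.0 j [ 0.96  0.38 -0.41  1.99  0.21  0.82  0.51]
scene 272 [(array([ 392.1, -310.7]), array([ 55.1, 103.2]), 5.32)] [ 393.9 -313.8   67.9] [-0.002 -0.032  0.999]
top 339 [(array([ 392.6, -305.8]), array([49.7, 69.2]), 4.31)] [ 390.7 -305.8   69.4] [0.005 0.017 1.   ]
```

View pics/s6.png

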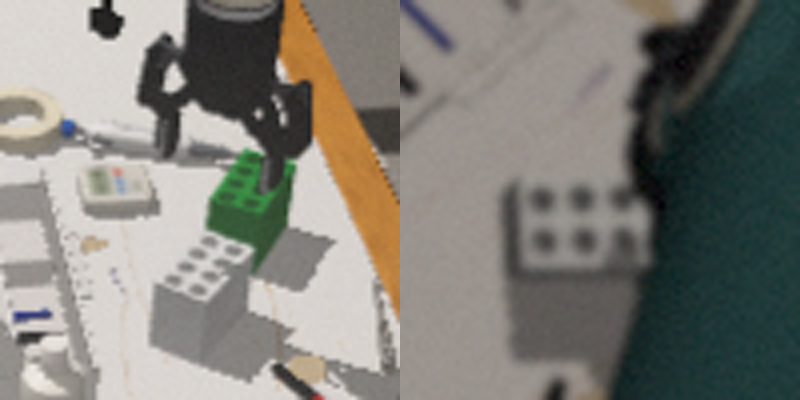

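The block is upright at crop (205,290), and the green one is untouched. The block's centre is about (392.8,−317) at yaw 4.4°. Regrasping.

Request:
move_arm(targets="-0.003 0.005 -0.025 0 0 0;0 0 -0.03 0 0 0;0 0 -0.03 0 0 0;0 0 -0.02 0 0 0;0 0 -0.013 0 0 0;0 0 0 0 0 0;0 0 0 0 0 0")

```text
t: 11.77
tool_pos: [392.1, -322.0, 1.3]
eef_rot: [0.681, 0.732, 0.0, -0.001]
ft_force: [-0.0, 0.6, 1.0]
width: 0.997
finger_force: 0.0
```

```bash
python3 -c "
from h import *; st()"
```

```text
t 11.77 tcp [ 392.1 -322.     1.3] closing yaw 4.15 z [-0.0017  0.0022 -1.    ] F [-0.   0.6  1. ] w 85.1 ff 0.0 j [ 0.89  0.57 -0.33  2.05  0.32  0.57  0.41]
```

Request:
move_arm(targets="0 0 0 0 0 0;0 0 0 0 0 0;0 0 0 0 0 0;0 0 0 0 0 0;0 0 0 0 0 0", grip=0.04, grip_force=80)

```text
t: 12.18
tool_pos: [394.4, -322.4, 3.9]
eef_rot: [0.68, 0.733, 0.0, 0.002]
ft_force: [1.2, -0.3, 7.5]
width: 0.574
finger_force: 83.8
```

Request:
move_arm(targets="0 0 0.015 0 0 0;0 0 0.035 0 0 0;0 0 0.04 0 0 0;0 0 0.04 0 0 0;0 0 0.04 0 0 0;0 0 0.03 0 0 0;0 0 0.02 0 0 0;0 0 0 0 0 0")

```text
t: 12.85
tool_pos: [394.3, -322.6, 226.8]
eef_rot: [0.68, 0.733, -0.0, 0.004]
ft_force: [0.8, -0.4, -4.7]
width: 0.571
finger_force: 84.7
```

```bash
python3 -c "
from h import *; st()"
```

```text
t 12.85 tcp [ 394.3 -322.6  226.8] closing yaw 4.25 z [ 0.0054 -0.0057 -1.    ] F [ 0.8 -0.4 -4.7] w 48.7 ff 84.7 j [ 1.02  0.24 -0.46  1.89  0.12  1.03  0.58]
```

Request:
move_arm(targets="0.0105 0.0363 0 0 0 0;0.0106 0.0363 0 0 0 0;0.0106 0.0363 0 0 0 0;0.0106 0.0363 0 0 0 0;0.0106 0.0363 0 0 0 0;0.0106 0.0363 0 0 0 0")

```text
t: 13.35
tool_pos: [454.6, -101.7, 220.6]
eef_rot: [0.68, 0.733, -0.001, -0.001]
ft_force: [0.2, -1.6, -5.1]
width: 0.572
finger_force: 84.6
```

Request:
move_arm(targets="0.0105 0.0363 0 0 0 0;0.0106 0.0363 0 0 0 0;0.0106 0.0363 0 0 0 0;0.0106 0.0363 0 0 0 0;0.0106 0.0363 0 0 0 0;0.0106 0.0363 0 0 0 0;0 0 0 0 0 0;0 0 0 0 0 0")

```text
t: 14.02
tool_pos: [518.0, 117.0, 220.3]
eef_rot: [0.678, 0.735, -0.001, -0.002]
ft_force: [-0.4, -1.1, -4.8]
width: 0.577
finger_force: 84.6
```

Request:
move_arm(targets="0 0 -0.04 0 0 0;0 0 -0.04 0 0 0;0 0 -0.04 0 0 0;0 0 -0.035 0 0 0;0 0 -0.02 0 0 0;0 0 0 0 0 0;0 0 0 0 0 0")

```text
t: 14.6
tool_pos: [518.1, 112.9, 46.0]
eef_rot: [0.681, 0.733, -0.002, -0.001]
ft_force: [0.8, 0.4, -3.3]
width: 0.574
finger_force: 84.3
```

```bash
cat >> h.py <<'E'
def held(tag):
    st(); p,d=snapshot("scene"); S=cloud("scene",d); cv2.imwrite(f"pics/{tag}.png",p); np.save(f"{tag}.npy",d)
    m=(abs(S[...,1]-120)<70)&(abs(S[...,0]-520)<45)&(S[...,2]>42)&(S[...,2]<140)&(p.max(2)>95); m[:, :195]=0
    q=S[m];g=p.max(2)[m]; v,u=np.nonzero(m); print("win",u.min(),u.max(),v.min(),v.max())
    for nm,k in (("bright",g>185),("mid",g<180)):
        r=q[k]
        for _ in range(2):
            if len(r)<30: break
            c,n,b=plane(r); w=r[b]; print(nm,b.sum(),np.round(c,1),np.round(n,3),np.round(w.min(0)),np.round(w.max(0))); r=r[~b]
    return p,S
E
python3 - <<'E'
from h import *
p,S=held("s7"); cv2.imwrite("pics/s7c.png",cv2.resize(p[205:285,190:290],None,fx=7,fy=7,interpolation=cv2.INTER_CUBIC))
E
```

```text
t 14.6 tcp [518.1 112.9  46. ] closing yaw 4.2 z [-0.004 -0.001 -1.   ] F [ 0.8  0.4 -3.3] w 49.0 ff 84.3 j [ 0.18  0.57 -0.58  1.97  0.46  0.73 -0.6 ]
win 210 252 229 267
bright 77 [516.7 142.3 111.3] [ 0.008 -0.034  0.999] [490.  95. 107.] [545. 164. 115.]
mid 243 [492.5 124.1  72.9] [0.998 0.067 0.011] [487.  54.  42.] [499. 163. 126.]
mid 172 [515.2 162.   78.4] [ 0.082 -0.996  0.023] [487. 157.  42.] [540. 166. 114.]
```

View pics/s7c.png

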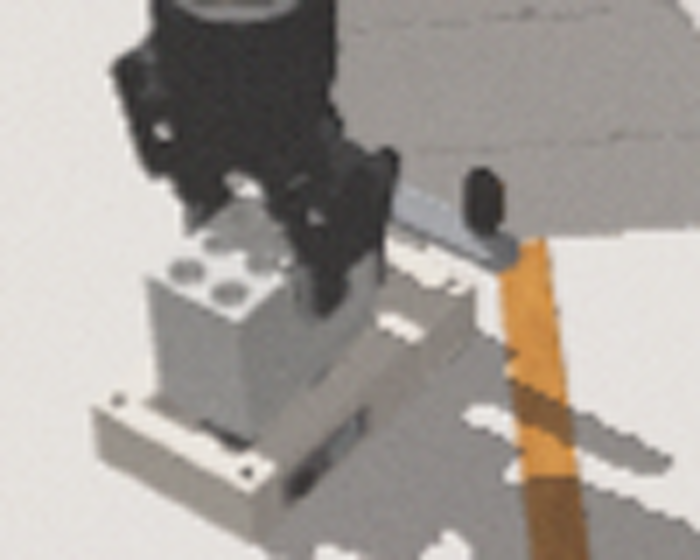

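The block is upright above the dock with its top at z 111 (underside 41) and its +y bottom corners at crop (163,400) and (243,440). I'll compare those with the pocket mouth corners from the same camera.

```bash
python3 - <<'E'
from h import *
c=lambda u,v,z,v0:np.round(ray("scene",190+u/7-.43,v0+v/7-.43,z)[:2],1)
print("pocket +y+x",c(145,300,34,220),"-y+x",c(285,182,34,220),"-y-x",c(368,237,34,220))
print("block bottom +y+x",c(163,402,41.3,205),"+y-x",c(243,442,41.3,205)," top +y+x",c(147,280,111,205),"+y-x",c(240,322,111,205))
S=cloud("scene",np.load("scene0.npy"))
# pocket inner wall (-y wall facing +y, +x wall facing -x) and the outer dock faces
q=S[228:290,195:262].reshape(-1,3); q=q[(q[:,2]>14)&(q[:,2]<31)]
a=np.radians(4.25); X=(q[:,0]-519.7)*np.cos(a)+(q[:,1]-118.5)*np.sin(a); Y=-(q[:,0]-519.7)*np.sin(a)+(q[:,1]-118.5)*np.cos(a)
for nm,v,k in (("+x wall (26)",X,(abs(X-26)<6)&(abs(Y)<38)),("-y wall (-46)",Y,(abs(Y+46)<6)&(abs(X)<20)),("-x outer (-45)",X,(abs(X+45)<7)&(Y>-80)&(Y<50)),("+y outer (60)",Y,(abs(Y-60)<7)&(abs(X)<38))):
    print(nm,k.sum(),np.round(np.median(v[k]),1))
S=cloud("scene",np.load("s7.npy")); q=S[205:285,195:262].reshape(-1,3); q=q[(q[:,2]>48)&(q[:,2]<105)]
X=(q[:,0]-519.7)*np.cos(a)+(q[:,1]-118.5)*np.sin(a); Y=-(q[:,0]-519.7)*np.sin(a)+(q[:,1]-118.5)*np.cos(a)
for nm,v,k in (("block -x face (-25)",X,(abs(X+25)<7)&(Y>5)&(Y<40)),("block +y face (45)",Y,(abs(Y-45)<7)&(abs(X)<20))): print(nm,k.sum(),np.round(np.median(v[k]),1))
E
```

```text
pocket +y+x [543.9 167.1] -y+x [547.4  75.2] -y-x [495.2  77.6]
block bottom +y+x [533.7 165.6] +y-x [490.8 161.1]  top +y+x [536.3 164.6] +y-x [489.  158.2]
+x wall (26) 69 29.0
-y wall (-46) 32 -46.0
-x outer (-45) 118 -42.6
+y outer (60) 72 60.3
block -x face (-25) 116 -26.6
block +y face (45) 130 43.9
```

Relative to the dock, the block sits about 3.5–4 mm toward −x and 1.3 mm toward −y. I'll correct that and lower gently.

Request:
move_arm(targets="0.0035 0.0015 0 0 0 0;0 0 0 0 0 0;0 0 -0.004 0 0 0;0 0 -0.003 0 0 0;0 0 0 0 0 0")

```text
t: 15.07
tool_pos: [522.9, 115.4, 40.2]
eef_rot: [0.68, 0.733, -0.0, 0.0]
ft_force: [-0.2, -0.7, -3.4]
width: 0.573
finger_force: 84.4
```

Request:
move_arm(targets="0 0 -0.002 0 0 0;0 0 -0.002 0 0 0;0 0 0 0 0 0")

```text
t: 15.32
tool_pos: [522.8, 115.6, 36.0]
eef_rot: [0.68, 0.733, -0.0, -0.0]
ft_force: [-0.9, 0.2, -5.5]
width: 0.576
finger_force: 84.9
```

```bash
python3 -c "
from h import *; st()"
```

```text
t 15.32 tcp [522.8 115.6  36. ] closing yaw 4.26 z [-7.e-04 -3.e-04 -1.e+00] F [-0.9  0.2 -5.5] w 49.2 ff 84.9 j [ 0.17  0.59 -0.57  1.97  0.47  0.72 -0.61]
```

Request:
move_arm(targets="0 0 -0.002 0 0 0;0 0 -0.002 0 0 0;0 0 0 0 0 0")

```text
t: 15.57
tool_pos: [523.0, 115.6, 31.9]
eef_rot: [0.68, 0.733, -0.0, -0.0]
ft_force: [0.2, -0.5, -4.4]
width: 0.569
finger_force: 84.9
```

Request:
move_arm(targets="0 0 -0.002 0 0 0;0 0 -0.001 0 0 0;0 0 0 0 0 0")

```text
t: 15.82
tool_pos: [523.1, 115.6, 29.1]
eef_rot: [0.68, 0.733, -0.0, -0.0]
ft_force: [0.0, -1.4, -4.9]
width: 0.576
finger_force: 84.8
```

It is going in freely. The bar top at z 22 comes next.

Request:
move_arm(targets="0 0 -0.002 0 0 0;0 0 -0.001 0 0 0;0 0 0 0 0 0")

```text
t: 16.07
tool_pos: [523.0, 115.6, 26.1]
eef_rot: [0.68, 0.733, -0.0, -0.0]
ft_force: [-0.1, -0.5, -4.8]
width: 0.575
finger_force: 84.8
```

Request:
move_arm(targets="0 0 -0.002 0 0 0;0 0 0 0 0 0;0 0 0 0 0 0")

```text
t: 16.32
tool_pos: [523.2, 115.9, 25.8]
eef_rot: [0.68, 0.733, -0.0, 0.0]
ft_force: [-4.7, -1.5, 9.7]
width: 0.574
finger_force: 86.6
```

Request:
move_arm(targets="0 0 -0.001 0 0 0;0 0 0 0 0 0")

```text
t: 16.48
tool_pos: [523.2, 116.0, 25.7]
eef_rot: [0.68, 0.733, -0.001, 0.001]
ft_force: [-6.6, -1.8, 19.9]
width: 0.574
finger_force: 87.7
```

```bash
python3 -c "
from h import *; held('s8')"
```

```text
t 16.48 tcp [523.2 116.   25.7] closing yaw 4.25 z [ 2.0e-04 -1.9e-03 -1.0e+00] F [-6.6 -1.8 19.9] w 49.1 ff 87.7 j [ 0.16  0.61 -0.55  1.97  0.49  0.7  -0.63]
win 209 252 228 267
bright 79 [522.7 148.   91. ] [ 0.003 -0.072  0.997] [496.  98.  86.] [548. 167.  95.]
mid 150 [496.9 132.5  64.1] [-0.998 -0.063  0.017] [493.  51.  42.] [503. 166. 123.]
mid 120 [520.3 164.9  66.3] [ 0.093 -0.995  0.031] [491. 160.  43.] [544. 169.  93.]
```

The top is at z 91, so the block is resting on the bar and is the wrong way round. Joint 7 is at −0.63 with room to reach +2.5, so I'll lift it and turn it half round in the air.

Request:
move_arm(targets="0 0 0.01 0 0 0;0 0 0.015 0 0 0;0 0 0.03 0 0 0;0 0 0.035 0 0 0;0 0 0.035 0 0 0;0 0 0 0 0 0")

```text
t: 17.03
tool_pos: [527.9, 118.1, 155.3]
eef_rot: [0.68, 0.733, 0.005, 0.004]
ft_force: [1.6, 1.1, -3.4]
width: 0.573
finger_force: 85.2
```

Request:
move_arm(targets="0 0 0 0 0 6.92;0 0 0 0 0 6.92;0 0 0 0 0 6.92;0 0 0 0 0 6.92;0 0 0 0 0 6.92;0 0 0 0 0 6.92;0 0 0 0 0 6.92;0 0 0 0 0 6.92")

```text
t: 17.7
tool_pos: [523.2, 115.9, 148.0]
eef_rot: [0.259, 0.966, 0.0, 0.0]
ft_force: [0.2, 0.1, -3.8]
width: 0.573
finger_force: 84.4
```

```bash
python3 -c "
from h import *; st()"
```

```text
t 17.7 tcp [523.2 115.9 148. ] closing yaw 59.98 z [ 3.e-04  6.e-04 -1.e+00] F [ 0.2  0.1 -3.8] w 49.0 ff 84.4 j [ 0.42  0.51 -0.89  1.89  0.48  0.97  0.36]
```

Request:
move_arm(targets="0 0 0 0 0 6.92;0 0 0 0 0 6.92;0 0 0 0 0 6.92;0 0 0 0 0 6.92;0 0 0 0 0 6.92;0 0 0 0 0 6.92;0 0 0 0 0 6.92;0 0 0 0 0 6.92")

```text
t: 18.37
tool_pos: [523.2, 115.8, 148.0]
eef_rot: [-0.219, 0.976, 0.0, 0.0]
ft_force: [-0.3, -0.4, -4.6]
width: 0.572
finger_force: 84.3
```

```bash
python3 -c "
from h import *; st()"
```

```text
t 18.37 tcp [523.2 115.8 148. ] closing yaw 115.32 z [ 2.e-04  6.e-04 -1.e+00] F [-0.3 -0.4 -4.6] w 48.9 ff 84.3 j [ 0.55  0.62 -1.11  1.88  0.64  1.05  1.19]
```

Request:
move_arm(targets="0 0 0 0 0 6.92;0 0 0 0 0 6.92;0 0 0 0 0 6.92;0 0 0 0 0 6.92;0 0 0 0 0 0")

```text
t: 18.78
tool_pos: [523.1, 115.9, 147.7]
eef_rot: [-0.445, 0.896, 0.001, -0.0]
ft_force: [0.0, -0.3, -4.5]
width: 0.571
finger_force: 84.5
```

```bash
python3 -c "
from h import *; st()"
```

```text
t 18.78 tcp [523.1 115.9 147.7] closing yaw 142.82 z [-8.0e-04  1.6e-03 -1.0e+00] F [ 0.  -0.3 -4.5] w 48.8 ff 84.5 j [ 0.6   0.69 -1.21  1.88  0.73  1.11  1.6 ]
```

Request:
move_arm(targets="0 0 0 0 0 6.9;0 0 0 0 0 6.9;0 0 0 0 0 6.9;0 0 0 0 0 6.9;0 0 0 0 0 6.9;0 0 0 0 0 6.93;0 0 0 0 0 0")

```text
t: 19.37
tool_pos: [523.1, 115.8, 147.7]
eef_rot: [0.732, -0.682, -0.001, -0.0]
ft_force: [-0.8, 0.6, -4.1]
width: 0.571
finger_force: 84.5
```

Request:
move_arm(targets="-0.0005 0.01 -0.03 0 0 0;0 0 -0.03 0 0 0;0 0 -0.025 0 0 0;0 0 -0.016 0 0 0;0 0 0 0 0 0;0 0 0 0 0 0")

```text
t: 19.87
tool_pos: [522.5, 125.9, 47.2]
eef_rot: [0.731, -0.683, -0.0, 0.0]
ft_force: [0.1, 0.3, -3.1]
width: 0.572
finger_force: 84.5
```

```bash
cat >> h.py <<'E'
def rel(f):
    a=np.radians(4.25); S=cloud("scene",np.load(f)); q=S[205:285,195:262].reshape(-1,3); q=q[(q[:,2]>48)&(q[:,2]<88)]
    X=(q[:,0]-519.7)*np.cos(a)+(q[:,1]-118.5)*np.sin(a); Y=-(q[:,0]-519.7)*np.sin(a)+(q[:,1]-118.5)*np.cos(a)
    for nm,v,o,k in (("-x face",X,Y,(abs(X+23)<8)&(Y>5)&(Y<40)),("+y face",Y,X,(abs(Y-45)<8)&(abs(X)<20))):
        print(f,nm,k.sum(),np.round(np.median(v[k]),1),"slope deg",round(np.degrees(np.polyfit(o[k],v[k],1)[0]),2))
E
python3 -c "
from h import *; held('s9'); rel('s8.npy'); rel('s9.npy')"
```

```text
t 19.87 tcp [522.5 125.9  47.2] closing yaw -176.11 z [-1.1e-03  1.0e-04 -1.0e+00] F [ 0.1  0.3 -3.1] w 48.8 ff 84.5 j [ 0.55  0.91 -1.2   1.93  1.    1.07  2.11]
win 208 251 231 267
bright 64 [522.  153.4 112.4] [ 0.014 -0.019  1.   ] [496. 110. 109.] [547. 169. 116.]
mid 247 [497.4 129.   73.2] [-0.997 -0.078  0.004] [492.  50.  42.] [506. 169. 135.]
mid 173 [519.8 168.4  78.1] [ 0.079 -0.997  0.014] [497. 164.  42.] [544. 173. 115.]
s8.npy -x face 88 -22.1 slope deg 4.76
s8.npy +y face 98 46.1 slope deg 2.39
s9.npy -x face 69 -21.6 slope deg 1.08
s9.npy +y face 100 49.4 slope deg 1.05
```

Compared with the fitted pose it is 3.3 mm too far toward +y, 0.5 mm toward +x and 0.36° short in yaw. I'll correct and lower.

Request:
move_arm(targets="-0.0002 -0.0033 0 0 0 0.36;0 0 0 0 0 0;0 0 -0.005 0 0 0;0 0 -0.005 0 0 0;0 0 -0.003 0 0 0;0 0 0 0 0 0")

```text
t: 20.42
tool_pos: [522.2, 122.1, 33.8]
eef_rot: [0.734, -0.679, -0.0, 0.0]
ft_force: [1.0, -0.0, -3.6]
width: 0.575
finger_force: 85.1
```

Request:
move_arm(targets="0 0 -0.002 0 0 0;0 0 -0.002 0 0 0;0 0 0 0 0 0")

```text
t: 20.67
tool_pos: [522.3, 122.2, 29.8]
eef_rot: [0.734, -0.679, -0.0, 0.0]
ft_force: [1.6, -1.2, -4.2]
width: 0.572
finger_force: 85.1
```

Entering freely. Continuing past the bar height.

Request:
move_arm(targets="0 0 -0.002 0 0 0;0 0 -0.002 0 0 0;0 0 -0.001 0 0 0;0 0 0 0 0 0")

```text
t: 21.0
tool_pos: [522.4, 122.2, 25.0]
eef_rot: [0.734, -0.679, -0.0, 0.0]
ft_force: [-0.5, -1.8, -5.9]
width: 0.574
finger_force: 85.1
```

Request:
move_arm(targets="0 0 -0.002 0 0 0;0 0 -0.001 0 0 0;0 0 0 0 0 0")

```text
t: 21.25
tool_pos: [522.4, 122.2, 22.1]
eef_rot: [0.734, -0.679, -0.0, 0.0]
ft_force: [-0.8, -2.2, -4.2]
width: 0.572
finger_force: 85.2
```

Past the bar with no contact. Lowering to the floor (reported TCP about 16.5).

Request:
move_arm(targets="0 0 -0.002 0 0 0;0 0 -0.002 0 0 0;0 0 0 0 0 0")

```text
t: 21.5
tool_pos: [522.4, 122.2, 18.0]
eef_rot: [0.734, -0.679, -0.0, 0.0]
ft_force: [-1.0, -2.3, -4.4]
width: 0.575
finger_force: 85.2
```

Request:
move_arm(targets="0 0 -0.001 0 0 0;0 0 -0.001 0 0 0;0 0 0 0 0 0")

```text
t: 21.75
tool_pos: [522.4, 122.2, 16.2]
eef_rot: [0.734, -0.679, 0.0, 0.0]
ft_force: [-2.0, -3.3, -3.2]
width: 0.573
finger_force: 85.3
```

Request:
move_arm(targets="0 0 -0.001 0 0 0;0 0 0 0 0 0;0 0 0 0 0 0")

```text
t: 22.0
tool_pos: [522.4, 122.1, 16.0]
eef_rot: [0.734, -0.679, 0.0, 0.0]
ft_force: [-3.7, -5.3, 5.0]
width: 0.574
finger_force: 86.2
```

The block has landed on the floor. Releasing and backing up.

Request:
move_arm(targets="0 0 0 0 0 0;0 0 0 0 0 0;0 0 0 0 0 0;0 0 0 0 0 0;0 0 0 0 0 0", grip=0.085)

```text
t: 22.42
tool_pos: [522.8, 123.0, 15.6]
eef_rot: [0.734, -0.679, -0.0, -0.001]
ft_force: [0.8, 0.4, 0.3]
width: 0.993
finger_force: 0.0
```

Request:
move_arm(targets="0 0 0.02 0 0 0;0 0 0.035 0 0 0;0 0 0.04 0 0 0;0 0 0.04 0 0 0;0 0 0.015 0 0 0;0 0 0 0 0 0")

```text
t: 22.92
tool_pos: [524.6, 123.9, 169.3]
eef_rot: [0.734, -0.679, 0.002, -0.003]
ft_force: [2.0, 0.2, -0.6]
width: 0.993
finger_force: 0.0
```

```bash
cat >> h.py <<'E'
def lever(S,tag=""):
    q=S[200:290,195:300].reshape(-1,3); r=q[:,:2]-[528,49.3]; k=(q[:,2]>83)&(q[:,2]<100)&(np.hypot(*r.T)<95)&(np.hypot(*r.T)>15)
    k&=~((abs(q[:,0]-519)<32)&(q[:,1]>72)&(q[:,2]<88)); r=r[k]
    far=r[np.hypot(*r.T)>45]; a=np.degrees(np.arctan2(far[:,1].mean(),far[:,0].mean()))%360
    kn=q[(q[:,2]>104)&(q[:,2]<135)&(np.hypot(q[:,0]-528,q[:,1]-49.3)<95)]
    print(tag,"lever pts",len(far),"world deg",round(a,1),"theta rad",round(np.radians(a-94.25),3),"knob",len(kn),np.round(np.median(kn,0),1) if len(kn) else "")
E
python3 -c "
from h import *; p,S=held('s10'); rel('s10.npy'); lever(S,'now'); lever(cloud('scene',np.load('scene0.npy')),'start')"
```

```text
t 22.92 tcp [524.6 123.9 169.3] closing yaw -175.55 z [ 0.0067  0.0019 -1.    ] F [ 2.   0.2 -0.6] w 84.8 ff 0.0 j [ 0.65  0.79 -1.37  1.86  0.83  1.23  2.23]
win 210 252 228 268
bright 192 [522.3 119.6  81.5] [ 0.016 -0.     1.   ] [493.  72.  78.] [551. 166.  85.]
bright 20 [526.5 120.4  77.4] [ 0.021 -0.007  1.   ] [502.  75.  76.] [551. 161.  79.]
mid 184 [498.  117.4  63.1] [0.997 0.08  0.016] [492.  51.  42.] [505. 165.  96.]
mid 94 [520.  164.3  61.3] [-0.105  0.994  0.002] [492. 159.  42.] [544. 169.  82.]
s10.npy -x face 83 -21.8 slope deg -2.39
s10.npy +y face 97 45.4 slope deg 1.44
now lever pts 240 world deg 265.3 theta rad 2.985 knob 308 [540.5   2.5 119.3]
start lever pts 251 world deg 273.0 theta rad 3.121 knob 379 [549.1  13.4 119.8]
```

The block is home: its top is at z 81.5 (82 expected), centred at (522.3,119.6). The lever estimate was contaminated by the case, so I'll restrict the window.

```bash
python3 - <<'E'
from h import *
for f in("scene0.npy","s10.npy"):
    S=cloud("scene",np.load(f)); q=S[200:290,195:300].reshape(-1,3); r=q[:,:2]-[528,49.3]; d=np.hypot(*r.T)
    k=(q[:,2]>86)&(q[:,2]<98)&(d<95)&(d>25)&(r[:,0]<-15)&(abs(r[:,1])<30); w=r[k]
    a=np.polyfit(w[:,0],w[:,1],1); ang=180+np.degrees(np.arctan(a[0])); print(f,k.sum(),"line",np.round(a,2),"theta",round(np.radians(ang-94.25),3))
    kn=q[(q[:,2]>104)&(q[:,2]<128)&(d<95)&(r[:,0]<-40)&(abs(r[:,1])<30)]; print("knob",len(kn),np.round(kn.mean(0),1),np.round(kn.min(0)),np.round(kn.max(0)))
E
```

```text
scene0.npy 100 line [0.05 0.62] theta 1.543
knob 34 [452.7  47.2 117.9] [447.  38. 106.] [461.  56. 127.]
s10.npy 104 line [0.07 2.75] theta 1.569
knob 32 [452.7  47.3 116.9] [446.  37. 106.] [463.  53. 128.]
```

Request:
move_arm(targets="-0.005 -0.0059 0 0 0 -7;-0.005 -0.0059 0 0 0 -7;-0.005 -0.0059 0 0 0 -7;-0.005 -0.0059 0 0 0 -7;-0.005 -0.0059 0 0 0 -7;-0.005 -0.0059 0 0 0 -7;-0.005 -0.0059 0 0 0 -7;-0.005 -0.006 0 0 0 -7", grip=0.034)

```text
t: 23.63
tool_pos: [481.2, 74.3, 163.6]
eef_rot: [-0.326, 0.945, 0.0, -0.001]
ft_force: [0.4, 0.1, -0.6]
width: 0.397
finger_force: 0.0
```

Request:
move_arm(targets="-0.005 -0.006 0 0 0 -7;-0.005 -0.006 0 0 0 -7;-0.005 -0.006 0 0 0 -7;-0.005 -0.006 0 0 0 -7;-0.005 -0.006 0 0 0 -7;0 0 0 0 0 0;0 0 0 0 0 0")

```text
t: 24.22
tool_pos: [456.9, 44.5, 164.4]
eef_rot: [-0.031, 1.0, -0.0, -0.001]
ft_force: [0.1, 1.0, 0.3]
width: 0.397
finger_force: 0.0
```

```bash
python3 -c "
from h import *; st()"
```

```text
t 24.22 tcp [456.9  44.5 164.4] closing yaw 93.59 z [-1.4e-03 -7.0e-04 -1.0e+00] F [0.1 1.  0.3] w 33.9 ff 0.0 j [ 0.78  0.44 -1.14  2.04  0.49  0.97  1.02]
```

Request:
move_arm(targets="0.0005 0.0005 -0.03 0 0 0;0 0 -0.025 0 0 0;0 0 -0.015 0 0 0;0 0 -0.01 0 0 0;0 0 -0.01 0 0 0;0 0 0 0 0 0")

```text
t: 24.72
tool_pos: [457.1, 46.0, 73.8]
eef_rot: [-0.031, 1.0, 0.0, -0.001]
ft_force: [-1.1, -0.6, 0.2]
width: 0.397
finger_force: 0.0
```

```bash
python3 - <<'E'
from h import *
st(); p,d=snapshot("scene"); S=cloud("scene",d)
# dark finger points near the knob, lowest z on each side
k=(p.max(2)<80)&(abs(S[...,0]-457)<25)&(abs(S[...,1]-45)<40)&(S[...,2]>88)&(S[...,2]<150); q=S[k]
for nm,m in(("+y finger",q[:,1]>52),("rest",q[:,1]<=52)):
    w=q[m]; print(nm,len(w),np.round(w[w[:,2].argsort()][:8]).tolist())
E
```

```text
t 24.72 tcp [457.1  46.   73.8] closing yaw 93.56 z [-2.8e-03  8.0e-04 -1.0e+00] F [-1.1 -0.6  0.2] w 33.9 ff 0.0 j [ 0.63  0.57 -0.98  2.11  0.66  0.82  0.87]
+y finger 32 [[455.0, 52.0, 104.0], [454.0, 53.0, 114.0], [451.0, 52.0, 119.0], [457.0, 76.0, 119.0], [447.0, 74.0, 120.0], [449.0, 76.0, 121.0], [449.0, 72.0, 121.0], [451.0, 79.0, 121.0]]
rest 96 [[451.0, 43.0, 99.0], [453.0, 45.0, 99.0], [452.0, 51.0, 105.0], [456.0, 50.0, 106.0], [449.0, 45.0, 106.0], [453.0, 26.0, 106.0], [452.0, 50.0, 108.0], [449.0, 45.0, 110.0]]
```

The fingers straddle the knob, but they could sit a little lower. I'll compute the arc increments about the pivot (528, 49.3).

```bash
python3 - <<'E'
import numpy as np
a=np.radians(183-6.3*np.arange(17)); P=70.5*np.c_[np.cos(a),np.sin(a)]/1000
print(["%.4f %.4f"%tuple(d) for d in np.diff(P,axis=0)])
E
```

```text
['0.0000 0.0077', '0.0009 0.0077', '0.0017 0.0076', '0.0025 0.0073', '0.0033 0.0070', '0.0041 0.0066', '0.0048 0.0061', '0.0054 0.0055', '0.0060 0.0049', '0.0065 0.0042', '0.0069 0.0035', '0.0073 0.0027', '0.0075 0.0019', '0.0077 0.0011', '0.0077 0.0002', '0.0077 -0.0006']
```

Request:
move_arm(targets="0 0 -0.003 0 0 0;0 0 -0.002 0 0 0;0 0 0 0 0 0")

```text
t: 25.02
tool_pos: [458.4, 45.5, 70.7]
eef_rot: [-0.03, 1.0, -0.0, 0.0]
ft_force: [-0.3, 0.1, 1.2]
width: 0.396
finger_force: 0.0
```

Request:
move_arm(targets="0 0.0077 0 0 0 -6.3;0.0009 0.0077 0 0 0 -6.3;0.0017 0.0076 0 0 0 -6.3;0.0025 0.0073 0 0 0 -6.3")

```text
t: 25.35
tool_pos: [463.1, 75.0, 70.6]
eef_rot: [0.192, 0.981, -0.001, 0.0]
ft_force: [-0.4, -2.8, -1.2]
width: 0.4
finger_force: 1.0
```

Request:
move_arm(targets="0.0033 0.007 0 0 0 -6.3;0.0041 0.0066 0 0 0 -6.3;0.0048 0.0061 0 0 0 -6.3;0.0054 0.0055 0 0 0 -6.3")

```text
t: 25.68
tool_pos: [480.8, 100.4, 70.7]
eef_rot: [0.401, 0.916, -0.001, 0.0]
ft_force: [0.0, -2.8, 0.1]
width: 0.397
finger_force: 1.0
```

Request:
move_arm(targets="0.006 0.0049 0 0 0 -6.3;0.0065 0.0042 0 0 0 -6.3;0.0069 0.0035 0 0 0 -6.3;0 0 0 0 0 0")

```text
t: 26.02
tool_pos: [501.2, 114.1, 71.0]
eef_rot: [0.545, 0.839, 0.0, 0.001]
ft_force: [-0.4, 0.1, 0.7]
width: 0.397
finger_force: 0.0
```

```bash
python3 -c "
from h import *; st()"
```

```text
t 26.02 tcp [501.2 114.1  71. ] closing yaw 24.0 z [ 1.5e-03 -1.0e-04 -1.0e+00] F [-0.4  0.1  0.7] w 33.9 ff 0.0 j [ 0.25  0.52 -0.66  2.    0.46  0.77 -0.27]
```

The push reads about 2.8 N, which matches the knob's friction. Continuing to the stop.

Request:
move_arm(targets="0.0073 0.0027 0 0 0 -6.3;0.0075 0.0019 0 0 0 -6.3;0.0077 0.0011 0 0 0 -6.3")

```text
t: 26.27
tool_pos: [521.8, 118.9, 70.4]
eef_rot: [0.675, 0.738, -0.001, -0.0]
ft_force: [-1.3, -1.5, -0.1]
width: 0.398
finger_force: 1.0
```

Request:
move_arm(targets="0.003 0.0001 0 0 0 -1;0.003 0 0 0 0 0")

```text
t: 26.43
tool_pos: [527.9, 120.2, 70.5]
eef_rot: [0.679, 0.734, -0.0, -0.0]
ft_force: [-1.7, 1.8, -1.4]
width: 0.4
finger_force: 1.1
```

Request:
move_arm(targets="0.001 0 0 0 0 0;0.001 0 0 0 0 0")

```text
t: 26.6
tool_pos: [530.1, 120.0, 70.4]
eef_rot: [0.679, 0.734, 0.0, -0.0]
ft_force: [-1.5, 1.8, 0.0]
width: 0.403
finger_force: 1.0
```

Request:
move_arm(targets="0.001 0 0 0 0 0;0.001 0 0 0 0 0;0 0 0 0 0 0")

```text
t: 26.85
tool_pos: [530.6, 119.9, 70.2]
eef_rot: [0.68, 0.733, -0.001, -0.001]
ft_force: [-6.2, 1.2, 3.8]
width: 0.399
finger_force: 3.2
```

Request:
move_arm(targets="0.001 0 0 0 0 0;0 0 0 0 0 0")

```text
t: 27.02
tool_pos: [530.6, 119.9, 70.1]
eef_rot: [0.68, 0.733, -0.002, -0.002]
ft_force: [-8.8, 1.3, 5.8]
width: 0.404
finger_force: 4.4
```

The lever is at its stop: force is rising and the position holds. I'll back off 6 mm, rise clear and verify.

Request:
move_arm(targets="-0.005 0 0 0 0 0;-0.003 0 0 0 0 0;0 0 0.015 0 0 0;0 0 0.035 0 0 0;0 0 0.04 0 0 0;0 0 0.035 0 0 0;0 0 0 0 0 0;0 0 0 0 0 0")

```text
t: 27.68
tool_pos: [527.6, 119.3, 197.8]
eef_rot: [0.681, 0.733, 0.002, 0.002]
ft_force: [0.1, 0.0, 0.2]
width: 0.397
finger_force: 0.0
```

```bash
python3 - <<'E'
from h import *
p,S=held("s11"); rel("s11.npy")
a=np.radians(4.25); q=S[200:290,195:300].reshape(-1,3); d=q[:,:2]-[528,49.3]
X=d[:,0]*np.cos(a)+d[:,1]*np.sin(a); Y=-d[:,0]*np.sin(a)+d[:,1]*np.cos(a)
k=(q[:,2]>88)&(q[:,2]<99)&(abs(X)<30)&(Y>20)&(Y<92); c=np.polyfit(Y[k],X[k],1); print("arm",k.sum(),"theta~",round(-np.arctan(c[0]),3),np.round(c,3))
k=(q[:,2]>105)&(q[:,2]<133)&(abs(X)<30)&(Y>50)&(Y<92); print("knob local",k.sum(),round(X[k].mean(),1),round(Y[k].mean(),1),round(q[k,2].max()))
q0,e=snapshot("top"); T=cloud("top",e)
for nm,w in dict(jar=(98,112,120,170,195,240),bottle=(95,118,275,320,210,260),timer=(11,24,385,430,170,212)).items():
    m=comp(T,*w); print(nm,m.sum(),np.round(np.median(T[m],0),1))
E
```

```text
t 27.68 tcp [527.6 119.3 197.8] closing yaw 4.23 z [ 6.3e-03 -2.0e-04 -1.0e+00] F [0.1 0.  0.2] w 33.9 ff 0.0 j [ 0.25  0.37 -0.66  1.84  0.27  1.01 -0.44]
win 210 243 228 267
bright 92 [520.8 137.7  81. ] [ 0.001 -0.014  1.   ] [496.  71.  78.] [548. 165.  84.]
bright 17 [523.3 131.2  82.3] [0.43  0.219 0.876] [497.  66.  64.] [547. 168.  92.]
mid 191 [497.9 119.8  61.9] [-0.998 -0.068  0.008] [493.  73.  42.] [504. 165.  84.]
mid 120 [516.  109.3  82.5] [-0.999  0.01   0.047] [513.  52.  43.] [522. 167. 131.]
s11.npy -x face 80 -21.5 slope deg -1.04
s11.npy +y face 101 45.4 slope deg 0.86
arm 100 theta~ -0.005 [ 0.005 -3.549]
knob local 50 -3.4 74.2 131
jar 393 [416.2 317.4 104.8]
bottle 72 [ 404.  -114.8  109.2]
timer 452 [ 562.4 -432.4   16.9]
```

The lever reads about 0 rad, the block is home with its top at z 81, and the bystanders have not moved. Handing in.

```bash
python3 -c "
from h import *; print(job_done())"
```

```text
the job is handed in; nothing more can be done
None
```

I handed the job in at about 28 s: the block is fully home in the pocket after the half turn, the lever is shut against its stop (about 0 rad), and the jar, timer and bottle have not moved. On the first carry the block clipped the white case with about a 75 N knock and tilted 30° in the grip, within the 40° limit, so I set it upright and regrasped it.

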